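# Reset the locked depth stop

### The job

Reset the depth stop on the bench: loosen its lever nut until it runs free, turn the knob of the adjuster screw until its pointer stands at the tip of the small upright flag, then tighten the lever nut again so the setting is locked. Tighten by feel, firmly but without forcing it: about 6 to 7 newtons at the lever's end post. Do not turn the screw while the nut is clamped, and leave the other things on the bench where they lie.

Things in the scene. Friction and masses are not known exactly. Their poses are not given: they have to be found in the camera images.
- stop: the depth stop, bolted to the bench: a dark base plate 200 x 150 x 14 mm with a grey bridge 56 x 84 mm, top 60 mm above the bench. Origin under the middle of the base plate, z up; the upright axis of screw, nut and washer passes through it
- lever_nut: steel hexagon jam nut (34 mm, 66 to 76 mm above the bench) on the upright axis under the knob, with a level 10 mm lever 70 mm above the bench, both a few mm more or less as it turns. Origin on the axis. Clamped at the start, more or less hard, lever towards the robot. Seen from above, counterclockwise loosens (free after 0.3 to 1.65 rad; goes 1.7), clockwise tightens. It stays where it is left
- lever_post (a point): top centre of the round post at the lever end: 12 mm across, 85 mm from the axis, top 110 to 124 mm and foot 69 to 83 mm above the bench; pinch or push it. Loose, it takes 0.6 N; once the nut bites, the push to tighten rises 7 to 11 N per rad; 4.2 to 8.5 N clamps well, over 12 N forces it. Loosening takes 1 to 8 N. Turning the screw shifts the biting place: feel for it
- washer: keyed steel thrust washer, 38 mm across, 10 mm thick, between the nut and the screw's collar; not to be handled. The nut's clamping force bears on it: 5 to 7 N per newton of push at the post
- screw (a joint): turn of the adjuster screw, rad, counterclockwise from above positive; turns easily (0.06 N m) only when the nut is loose, stays where it is left. Its steep thread lifts the knob 2.8 mm per rad counterclockwise
- knob_grip (a point): on the axis, 131 mm above the bench: where to grip the screw's knob, an upright dark bar 46 mm long, 12 mm wide, from 103 to 147 mm above the bench, on a disc 40 mm across. Its x axis runs along the bar to the pointer, z up
- pointer (a point): top of the pointer's tip, a short nose 8 mm wide on the knob's disc, in line with the bar, 40 mm from the axis, 103 mm above the bench; at the start on the side away from the robot
- flag_mark (a point): where the pointer's tip must come: 40 mm from the axis, 103 mm above the bench, right at the inner tip of the flag, a thin upright aluminium strip fixed to the bridge (12 mm wide, 50 mm from the axis, top 103 mm above the bench). It lies 0.8 to 1.55 rad counterclockwise of the pointer at the start
- spare_ring: loose flat steel ring, 28 mm across, 6 mm high, lying on the stop's base plate; bystander, origin under its centre
- spare_nut: loose plain hexagon nut 24 mm across, 10 mm high, lying on the stop's base plate; bystander
- screwdriver: screwdriver lying beside the stop; bystander
- wrench: spanner lying on the bench; bystander
- hammer: hammer lying on the bench; bystander
- oil_can: upright can, 60 mm across, 120 mm tall; bystander
- screw_jar: closed jar, 64 mm across, 80 mm tall; bystander
- offcut: wooden offcut 110 x 45 x 30 mm; bystander
There are look-alikes about, which are no part of the job. What is shaped like the stop but yellow is not meant.

How it is judged:
By the outcome, as a careful person would: the job done as asked, in the order asked, and still so for the second after the job is handed in, with the robot touching nothing.
It also fails if it takes over 72 s, if anything falls off the work surface, if the arm or the gripper's body presses on something with over 40 N, if the wrist force passes 120 N, or if a joint passes its speed limit or range.

### The arm

A 6-joint arm with a two-finger parallel gripper is mounted at the origin on the work surface. World frame = base frame: x ahead of the robot, y to its left, z up, the work surface at z = 0. Lengths are in m, angles in degrees, forces in N, time in s.
With the tool pointing down it reaches from about 0.375 to 0.9 m from the base axis. Payload 3.1 kg.
Tool frame: the origin (TCP) lies between the finger pads; the fingertips stand 11 mm ahead of it and the grasp point (between the pads) lies 8 mm behind it; z points along the fingers, y is the line along which they close (so a half turn about z gives the same grasp; the last joint's range is limited). The gripper opens to 87 mm and grips with 3 to 60 N. Pads are 19 mm wide; open, the fingers measure 117 mm over their backs; the gripper's body (75 mm by 190 mm) begins 51 mm behind the grasp point.
Start: joints at [62.939, 30.224, 82.088, -0, 67.689, -10.227], TCP at [0.181, 0.598, 0.234] pointing down, gripper open.
Joint ranges: [-176.69, 176.69], [-43.24, 126.21], [12.49, 139.97], [-82, 262], [0, 151.66], [-163.58, 163.58]. Speed limits (degrees/s): [159.86, 159.86, 180, 180, 180, 180].

### API

Orientations are given as a 3x3 rotation matrix whose columns are the frame's x, y, z axes.
In Python, from rig import bot gives the robot as it stands.
- The arm moves only by the tool apply_moves, never from a script. Its argument "steps" is a list that holds one entry, the list of rows, each a list of 7 numbers: the shift along the tool's x, y, z in cm, then the turn, a rotation vector about the tool's x, y, z in degrees, then the gripper command: -1 is shut, 1 is fully open, values between are in proportion. In form: [[[dx, dy, dz, rx, ry, rz, jaw], ...]]. A call has 1 to 20 rows; each row is the pose to reach, as a shift and turn from the pose commanded when the call began, along the tool's axes at that moment; what a row does not reach only later rows make up. A row lasts 1/8 s, in which the tool goes at most 62.5 mm and 10.7 degrees, less where a joint would pass 70% of its speed; a pose out of reach is approached as far as the arm can. A call with a gripper value outside its range is refused whole. The fingers move at their own pace and stop on an object; the grip force is fixed at half the most. Time passes only in rows, so rows that repeat a pose let the fingers close. It gives the time, the measured TCP pose, the force, the opening and the grip force at its end, in the units of the state.
- bot.read_state(): the state, without advancing time (a new reading comes with each control period).
- bot.capture(name): name is "side" or "top"; returns the picture (400x640x3 uint8, blue, green, red); there is no depth.
- bot.camera_model(name): a dict with "intrinsics" (3x3 intrinsics, pixels), "k1" (the pictures are not rectified: a ray, as slopes to the right and down, at radius r is drawn at 1 + k1 r^2 times it, then the intrinsics apply), "R" (3x3) and "t" (3): a world point X has camera coordinates R X + t. Camera axes: x right, y down, z forward; pixel columns grow to the right and rows downward; lengths in m; the calibration is good to about 2 mm. A picture is of the moment at which its call begins. camera_model takes no time and is no camera call.
- bot.hand_in(): hands the job in; it is judged then, once.
The state is a dict: "time_s": time; "joint_positions": joint angles; "qvel": joint speeds; "tau": joint torques, N m; "position": TCP position; "tcp_rot": TCP orientation; "force": force on the tool from outside, world axes, zero at the start; "moment": the same for the moment, N m; "opening": opening from 0.0 (shut) to 1.0 (fully open); "grasp_force": force on a finger pad.
Only numpy, scipy, OpenCV 4.12 (cv2) and the standard library are available. Lean on these libraries where they do the work, as an engineer would, in place of code of your own. Each camera call takes 0.05 s, during which the arm holds its last target. There are 200 camera calls.

## Working session

There is one attempt and no reset: what is moved stays moved. The work goes in short steps, Python scripts to look and compute and a tool call to move; the robot and the scene stay as the last step left them, time stands still between calls to the robot, and variables do not carry over. Pictures are saved under pics/ and viewed, at most 12 in all, crops included, and the job is handed in when it is done.

Besides the shell and the picture viewer there is one more tool, called after ">>>" as name(argument=value, ...) on one line, values as JSON. apply_moves: Moves the arm, as the interface text tells. Its arguments: {"type":"object","properties":{"steps":{"type":"array","items":{"type":"array","items":{"type":"array","items":{"type":"number"}}}}},"required":["steps"]}

```bash
mkdir -p pics
cat > h.py <<'E'
import numpy as np,cv2
from rig import bot
def ray(n,u,v):
    c=bot.camera_model(n);K=np.array(c["intrinsics"]);R=np.array(c["R"]);t=np.array(c["t"])
    d=cv2.undistortPoints(np.array([[[u,v]]],float),K,np.zeros(4))[0,0]
    p=d.copy()
    for _ in range(20): p=d/(1+c["k1"]*(p@p))
    return -R.T@t, R.T@np.array([p[0],p[1],1])
def atz(n,u,v,z):
    o,d=ray(n,u,v); return o+d*(z-o[2])/d[2]
def proj(n,X):
    c=bot.camera_model(n);K=np.array(c["intrinsics"]);x=np.array(c["R"])@X+np.array(c["t"])
    p=x[:2]/x[2];p=p*(1+c["k1"]*(p@p));return K[:2,:2]@p+K[:2,2]
def crop(im,u0,v0,w,h,s,name): cv2.imwrite("pics/"+name,cv2.resize(im[v0:v0+h,u0:u0+w],None,fx=s,fy=s,interpolation=cv2.INTER_CUBIC))
E
python3 - <<'E'
from h import *
for n in("top","side"):
    im=bot.capture(n);cv2.imwrite(f"pics/{n}0.png",im)
    o,d=ray(n,320,200);print(n,o,d)
s=bot.read_state();print(s["force"],s["tcp_rot"],s["time_s"])
E
```

```text
top [ 0.43189591 -0.03197126  1.38465483] [ 0.08333563  0.00538592 -0.99670335]
side [ 0.22280148 -0.85287863  0.69864656] [ 0.31040466  0.76879232 -0.55924383]
[-0.52464823  0.11121671 -0.12076261] [[-9.57144783e-01  2.89608544e-01 -8.69696502e-04]
 [ 2.89609648e-01  9.57143345e-01 -1.69364287e-03]
 [ 3.41930773e-04 -1.87293394e-03 -9.99998188e-01]] 0.1
```

View pics/top0.png

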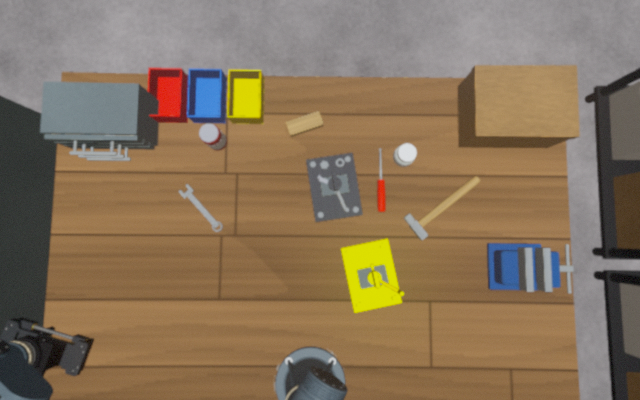

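View pics/side0.png

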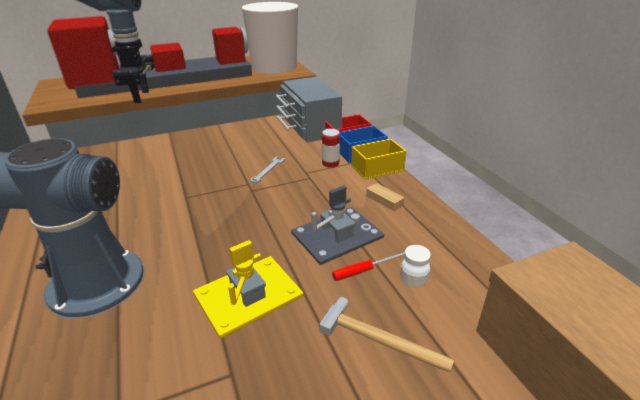

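Two candidates in the top view: the dark stop at (334,187) and the yellow one at (372,276). The dark base plate with the grey bridge fits, and yellow is excluded. I'll confirm with enlarged crops.

Run:
```python
from h import *
a=cv2.imread("pics/top0.png");b=cv2.imread("pics/side0.png")
A=cv2.resize(a[148:228,300:370],None,fx=7,fy=7,interpolation=cv2.INTER_CUBIC)
crop(a,300,148,70,80,7,"topc.png"); crop(b,285,175,105,85,7,"sidec.png")
```

```text
(no output)
```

View pics/topc.png

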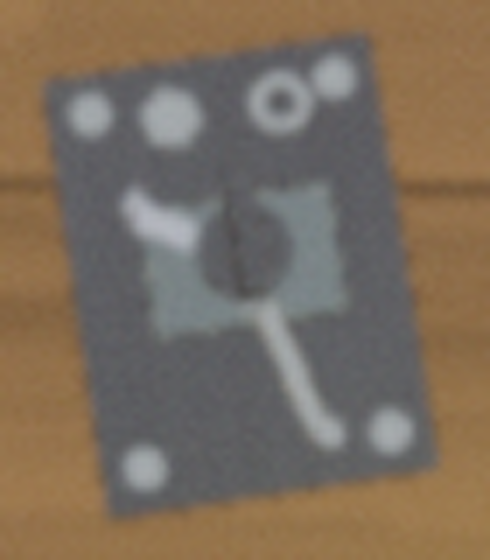

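View pics/sidec.png

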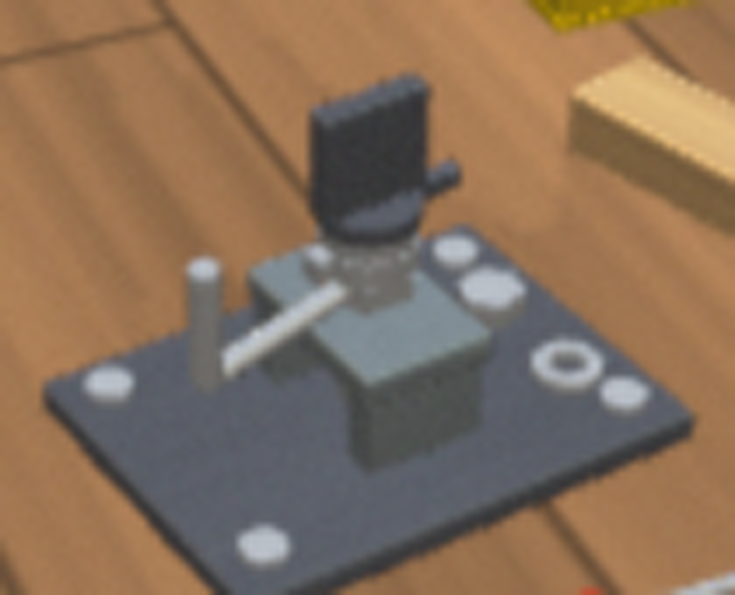

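Run:
```python
from h import *
T=lambda u,v,z: atz("top",300+u/7-.43,148+v/7-.43,z)
S=lambda u,v,z: atz("side",285+u/7-.43,175+v/7-.43,z)
C=np.array([T(*p,.014) for p in[(45,82),(372,35),(438,468),(110,518)]]);print(C.round(4));c=C.mean(0)
print("edges",[np.linalg.norm(C[i]-C[i-1]).round(4) for i in range(4)],"c",c)
f=(C[0]+C[1]-C[2]-C[3])[:2];print("fwd deg",np.degrees(np.arctan2(f[1],f[0])))
def pr(n,P):
    d=(P-c)[:2];print(n,P.round(4),"r",np.linalg.norm(d).round(4),"az",np.degrees(np.arctan2(d[1],d[0])).round(1))
for z in(.11,.117,.124): pr("post side",S(204,270,z)); pr("post top",T(328,437,z))
pr("pointer side",S(455,168,.103))
pr("knobtop side",(S(318,110,.147)+S(425,85,.147))/2)
pr("knob top ends",T(230,190,.147));pr("",T(247,290,.147)); pr("disc",T(245,250,.103))
pr("flag in",T(193,232,.103));pr("flag out",T(133,200,.103))
# triangulate post
o1,d1=ray("top",300+328/7-.43,148+437/7-.43);o2,d2=ray("side",285+204/7-.43,175+270/7-.43)
s=np.linalg.lstsq(np.c_[d1,-d2],o2-o1,rcond=None)[0];print("tri",o1+s[0]*d1,o2+s[1]*d2)
```

```text
[[ 0.6742  0.0208  0.014 ]
 [ 0.6972 -0.1257  0.014 ]
 [ 0.503  -0.1557  0.014 ]
 [ 0.4794 -0.0107  0.014 ]]
edges [np.float64(0.1973), np.float64(0.1483), np.float64(0.1965), np.float64(0.1469)] c [ 0.58843206 -0.06785727  0.014     ]
fwd deg 8.974540702704557
post side [ 0.5139 -0.0902  0.11  ] r 0.0778 az -163.3
post top [ 0.5103 -0.1017  0.11  ] r 0.0851 az -156.6
post side [ 0.5104 -0.0993  0.117 ] r 0.0841 az -158.1
post top [ 0.5099 -0.1013  0.117 ] r 0.0854 az -156.9
post side [ 0.5069 -0.1083  0.124 ] r 0.091 az -153.6
post top [ 0.5095 -0.1009  0.124 ] r 0.0856 az -157.3
pointer side [ 0.6258 -0.0582  0.103 ] r 0.0386 az 14.5
knobtop side [ 0.5886 -0.0648  0.147 ] r 0.003 az 86.3
knob top ends [ 0.6074 -0.0596  0.147 ] r 0.0207 az 23.5
 [ 0.5669 -0.0668  0.147 ] r 0.0216 az 177.1
disc [ 0.5885 -0.067   0.103 ] r 0.0008 az 87.9
flag in [ 0.5958 -0.0453  0.103 ] r 0.0237 az 71.9
flag out [ 0.609  -0.0201  0.103 ] r 0.052 az 66.7
tri [ 0.50979167 -0.10120804  0.11848327] [ 0.50967408 -0.10117034  0.11847398]
```

The crops confirm the dark stop. Its axis is at about (0.588,-0.067), with a plate of 197x148 mm by measurement. The post top is at (0.510,-0.101,0.118), radius 85 mm, azimuth -157°. The pointer is at about 12° and the flag at about 67°.

```bash
cat >> h.py <<'E'
from scipy.spatial.transform import Rotation as Ro
AX=np.array([.588,-.0672])
def down(a):
    a=np.radians(a);y=np.array([np.cos(a),np.sin(a),0]);z=np.array([0,0,-1.]);return np.c_[np.cross(y,z),y,z]
def delta(p,a,frm=None):
    s=bot.read_state() if frm is None else None
    P,R=(np.array(s["position"]),np.array(s["tcp_rot"])) if frm is None else (np.array(frm[0]),down(frm[1]))
    return np.r_[R.T@(np.array(p)-P)*100,np.degrees(Ro.from_matrix(R.T@down(a)).as_rotvec())].round(2)
def lev(th,z,r=.085): # lever azimuth -> pose hugging the post, y pointing ccw
    t=np.radians(th);return [*(AX+r*np.array([np.cos(t),np.sin(t)])),z],th+90
def st():
    s=bot.read_state();R=np.array(s["tcp_rot"]);f=np.array(s["force"])
    print("t",s["time_s"],"pos",np.round(s["position"],4),"yaz",np.degrees(np.arctan2(R[1,1],R[0,1])).round(1),"F",f.round(2),"Ftool",(R.T@f).round(2),"op",round(s["opening"],3),"gf",s["grasp_force"],"q",np.round(s["joint_positions"],0))
E
python3 -c "
from h import *
print(delta(*lev(-157,.2)))"
```

```text
[-5.1710e+01 -5.7280e+01  3.3600e+00 -7.0000e-02  1.2000e-01  1.4017e+02]
```

>>> apply_moves(steps=[[[-51.7,-57.3,3.4,0,0.1,140.2,-0.3],[-51.7,-57.3,3.4,0,0.1,140.2,-0.3],[-51.7,-57.3,3.4,0,0.1,140.2,-0.3],[-51.7,-57.3,3.4,0,0.1,140.2,-0.3],[-51.7,-57.3,3.4,0,0.1,140.2,-0.3],[-51.7,-57.3,3.4,0,0.1,140.2,-0.3],[-51.7,-57.3,3.4,0,0.1,140.2,-0.3],[-51.7,-57.3,3.4,0,0.1,140.2,-0.3],[-51.7,-57.3,3.4,0,0.1,140.2,-0.3],[-51.7,-57.3,3.4,0,0.1,140.2,-0.3],[-51.7,-57.3,3.4,0,0.1,140.2,-0.3],[-51.7,-57.3,3.4,0,0.1,140.2,-0.3],[-51.7,-57.3,3.4,0,0.1,140.2,-0.3],[-51.7,-57.3,3.4,0,0.1,140.2,-0.3],[-51.7,-57.3,3.4,0,0.1,140.2,-0.3],[-51.7,-57.3,3.4,0,0.1,140.2,-0.3],[-51.7,-57.3,3.4,0,0.1,140.2,-0.3],[-51.7,-57.3,3.4,0,0.1,140.2,-0.3],[-51.7,-57.3,3.4,0,0.1,140.2,-0.3]]])

```text
time_s: 2.48
position: [0.5099, -0.0997, 0.1997]
tcp_rot: [[0.92, 0.391, 0.0], [0.391, -0.92, 0.001], [0.001, -0.001, -1.0]]
force: [-0.6, -0.8, -0.2]
opening: 0.349
grasp_force: 0.0
```

```bash
python3 -c "
from h import *
st();print(delta(*lev(-157,.101)))
im=bot.capture('side');crop(im,285,120,110,135,5,'s1.png')
"
```

```text
t 2.475 pos [ 0.5099 -0.0997  0.1997] yaz -67.0 F [-0.62 -0.76 -0.25] Ftool [-0.87  0.46  0.24] op 0.349 gf 0.0 q [-23.  25.  99.   0.  56.  44.]
[-0.05  0.07  9.87 -0.06 -0.03  0.  ]
```

View pics/s1.png

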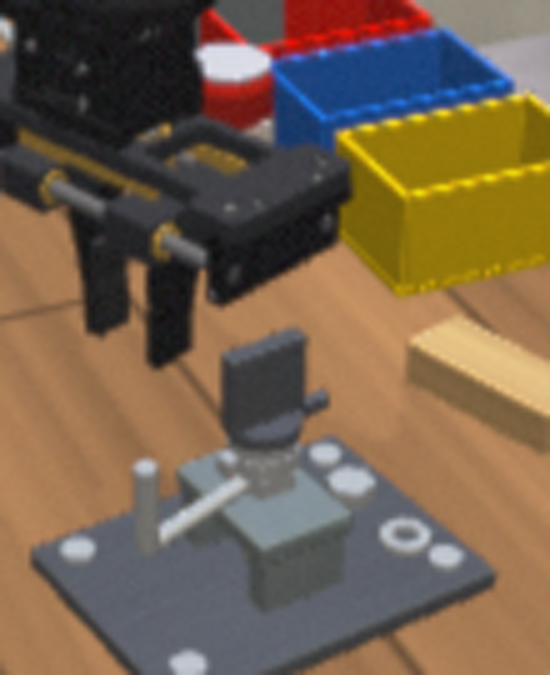

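The fingers straddle the post, seen at (146,465) in the crop. Lowering now.

>>> apply_moves(steps=[[[0,0,4,0,0,0,-0.3],[0,0,7,0,0,0,-0.3],[0,0,9,0,0,0,-0.3],[0,0,9.9,0,0,0,-0.3],[0,0,9.9,0,0,0,-0.3],[0,0,9.9,0,0,0,-0.3]]])

```text
time_s: 3.28
position: [0.5105, -0.1001, 0.1013]
tcp_rot: [[0.921, 0.39, 0.001], [0.39, -0.921, 0.001], [0.002, -0.0, -1.0]]
force: [-0.0, -0.5, 0.5]
opening: 0.351
grasp_force: 0.0
```

```bash
python3 -c "
from h import *
st()
im=bot.capture('side');crop(im,285,150,110,110,5,'s2.png')
fr=lev(-157,.101)
for d in (5,10,15,20,25,30,35,40): print(d,delta(*lev(-157+d,.101),frm=fr))
"
```

```text
t 3.275 pos [ 0.5105 -0.1001  0.1013] yaz -67.0 F [-0.01 -0.52  0.52] Ftool [-0.21  0.47 -0.52] op 0.351 gf 0.0 q [-23.  34. 104.   0.  42.  44.]
5 [ 0.03  0.74  0.    0.    0.   -5.  ]
10 [  0.13   1.48   0.     0.     0.   -10.  ]
15 [  0.29   2.2    0.     0.     0.   -15.  ]
20 [  0.51   2.91   0.     0.     0.   -20.  ]
25 [  0.8    3.59   0.     0.     0.   -25.  ]
30 [  1.14   4.25   0.     0.     0.   -30.  ]
35 [  1.54   4.88   0.     0.     0.   -35.  ]
40 [  1.99   5.46   0.     0.     0.   -40.  ]
```

View pics/s2.png

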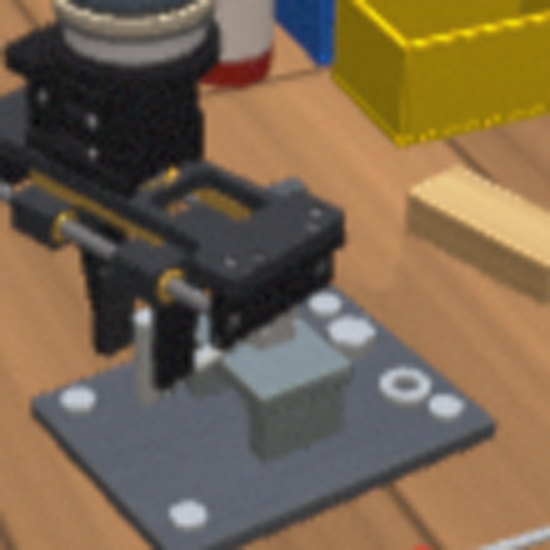

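The post is between the fingers. I'll narrow the gap and start loosening.

>>> apply_moves(steps=[[[0,0,0,0,0,0,-0.6],[0,0,0,0,0,0,-0.6],[0,0,0,0,0,0,-0.6],[0.03,0.74,0,0,0,-5,-0.6],[0.13,1.48,0,0,0,-10,-0.6],[0.29,2.2,0,0,0,-15,-0.6],[0.51,2.91,0,0,0,-20,-0.6]]])

```text
time_s: 4.2
position: [0.5249, -0.124, 0.1001]
tcp_rot: [[0.73, 0.684, -0.003], [0.684, -0.73, 0.003], [0.0, -0.004, -1.0]]
force: [-0.1, 1.9, -0.9]
opening: 0.201
grasp_force: 0.8
```

```bash
python3 -c "
from h import *
st();print(lev(-137,.101))
"
```

```text
t 4.2 pos [ 0.5249 -0.124   0.1001] yaz -46.9 F [-0.06  1.94 -0.93] Ftool [ 1.28 -1.45  0.94] op 0.201 gf 0.7824826310388744 q [-25.  35. 101.   0.  44.  22.]
([np.float64(0.5258349353623705), np.float64(-0.12516986060531238), 0.101], -47)
```

>>> apply_moves(steps=[[[0.03,0.74,0,0,0,-5,-0.6],[0.13,1.48,0,0,0,-10,-0.6],[0.29,2.2,0,0,0,-15,-0.6],[0.51,2.91,0,0,0,-20,-0.6]]])

```text
time_s: 4.7
position: [0.5484, -0.142, 0.1]
tcp_rot: [[0.452, 0.892, -0.003], [0.892, -0.452, 0.003], [0.001, -0.004, -1.0]]
force: [-0.9, 1.0, 0.5]
opening: 0.202
grasp_force: 0.6
```

>>> apply_moves(steps=[[[0.03,0.74,0,0,0,-5,-0.6],[0.13,1.48,0,0,0,-10,-0.6],[0.29,2.2,0,0,0,-15,-0.6],[0.51,2.91,0,0,0,-20,-0.6]]])

```text
time_s: 5.2
position: [0.5772, -0.151, 0.1001]
tcp_rot: [[0.12, 0.993, -0.002], [0.993, -0.12, 0.002], [0.002, -0.002, -1.0]]
force: [-1.0, -0.0, -0.8]
opening: 0.2
grasp_force: 0.4
```

```bash
python3 -c "
from h import *
st();print(lev(-97,.101))
"
```

```text
t 5.2 pos [ 0.5772 -0.151   0.1001] yaz -6.9 F [-0.97 -0.   -0.79] Ftool [-0.12 -0.96  0.79] op 0.2 gf 0.3808411312638782 q [-25.  38.  92.   0.  50. -19.]
([np.float64(0.5776411058105625), np.float64(-0.1515664228895124), 0.101], -7)
```

>>> apply_moves(steps=[[[0.03,0.74,0,0,0,-5,-0.6],[0.13,1.48,0,0,0,-10,-0.6],[0.29,2.2,0,0,0,-15,-0.6],[0.51,2.91,0,0,0,-20,-0.6]]])

```text
time_s: 5.7
position: [0.6067, -0.1495, 0.1]
tcp_rot: [[-0.227, 0.974, -0.002], [0.974, 0.227, 0.002], [0.002, -0.001, -1.0]]
force: [-1.0, 0.4, -0.5]
opening: 0.202
grasp_force: 0.4
```

>>> apply_moves(steps=[[[0.03,0.74,0,0,0,-5,-0.6],[0.13,1.48,0,0,0,-10,-0.6],[0.15,1.63,0,0,0,-11,-0.6]]])

```text
time_s: 6.08
position: [0.6226, -0.1443, 0.1002]
tcp_rot: [[-0.407, 0.914, -0.001], [0.914, 0.407, 0.001], [0.002, -0.0, -1.0]]
force: [-2.0, -0.8, 0.1]
opening: 0.199
grasp_force: 0.3
```

>>> apply_moves(steps=[[[0.0,0.15,0,0,0,-1,-0.6],[0.01,0.3,0,0,0,-2,-0.6],[0.02,0.45,0,0,0,-3,-0.6]]])

```text
time_s: 6.45
position: [0.6267, -0.1425, 0.1005]
tcp_rot: [[-0.454, 0.891, -0.0], [0.891, 0.454, 0.001], [0.001, 0.0, -1.0]]
force: [-0.4, -0.2, 0.5]
opening: 0.197
grasp_force: 0.3
```

```bash
python3 -c "
from h import *
st();print(lev(-63,.101))
"
```

```text
t 6.45 pos [ 0.6267 -0.1425  0.1005] yaz 27.0 F [-0.42 -0.18  0.49] Ftool [ 0.03 -0.45 -0.49] op 0.197 gf 0.2979722603049595 q [-23.  41.  85.   0.  54. -50.]
([np.float64(0.6265891924778615), np.float64(-0.14293555455601126), 0.101], 27)
```

The nut is free: the push has dropped to about 0.6 N after roughly 1.6 rad. Next I'll rise and move over the knob.

```bash
python3 -c "
from h import *
fr=lev(-63,.101)
print(delta([.588,-.0672,.2],-80,frm=fr))
"
```

```text
[  8.5  -0.   -9.9   0.    0.  107. ]
```

>>> apply_moves(steps=[[[0,-0.25,0,0,0,0,-0.2],[0,-0.25,0,0,0,0,-0.2],[0,-0.25,0,0,0,0,-0.2],[0,-0.25,-5,0,0,0,-0.2],[0,-0.25,-10,0,0,0,-0.2],[0,-0.25,-10,0,0,0,-0.1]]])

```text
time_s: 7.2
position: [0.6277, -0.145, 0.2056]
tcp_rot: [[-0.453, 0.891, 0.01], [0.891, 0.454, -0.003], [-0.007, 0.008, -1.0]]
force: [0.6, -0.1, -0.3]
opening: 0.435
grasp_force: 0.0
```

```bash
python3 -c "
from h import *
st();print(delta([.588,-.0672,.2],-80))
"
```

```text
t 7.2 pos [ 0.6277 -0.145   0.2056] yaz 27.0 F [ 0.58 -0.13 -0.26] Ftool [-0.37  0.45  0.27] op 0.435 gf 0.0 q [-23.  33.  81.   0.  65. -50.]
[ 8.7300e+00 -1.0000e-02  5.0000e-01  6.8000e-01 -1.3000e-01  1.0697e+02]
```

>>> apply_moves(steps=[[[8.5,0.25,0,0,0,107,-0.1],[8.5,0.25,0,0,0,107,-0.1],[8.5,0.25,0,0,0,107,-0.1],[8.5,0.25,0,0,0,107,-0.1],[8.5,0.25,0,0,0,107,-0.1],[8.5,0.25,0,0,0,107,-0.1],[8.5,0.25,0,0,0,107,-0.1],[8.5,0.25,0,0,0,107,-0.1],[8.5,0.25,0,0,0,107,-0.1],[8.5,0.25,0,0,0,107,-0.1],[8.5,0.25,0,0,0,107,-0.1],[8.5,0.25,0,0,0,107,-0.1],[8.5,0.25,0,0,0,107,-0.1]]])

```text
time_s: 8.82
position: [0.5881, -0.0668, 0.2003]
tcp_rot: [[0.985, 0.174, -0.001], [0.174, -0.985, 0.001], [-0.0, -0.002, -1.0]]
force: [-0.2, -0.3, -0.3]
opening: 0.449
grasp_force: 0.0
```

```bash
python3 -c "
from h import *
st();print(delta([.588,-.0672,.123],-80))
im=bot.capture('side');crop(im,285,120,110,135,5,'s3.png')
"
```

```text
t 8.825 pos [ 0.5881 -0.0668  0.2003] yaz -80.0 F [-0.2  -0.27 -0.29] Ftool [-0.25  0.24  0.29] op 0.449 gf 0.0 q [-17.  30.  89.   0.  61.  63.]
[-0.01  0.05  7.73 -0.09  0.02  0.04]
```

View pics/s3.png

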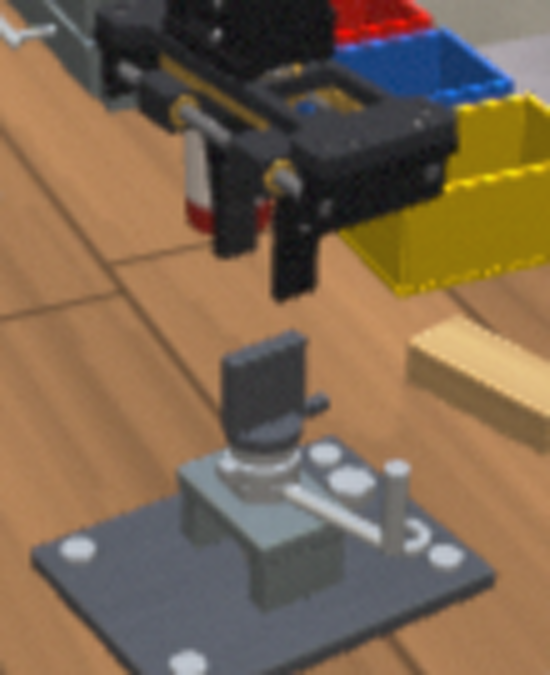

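The lever has swung round and the fingers are above the knob bar. I'll lower and grip.

>>> apply_moves(steps=[[[0,0,4,0,0,0,-0.1],[0,0,6.5,0,0,0,-0.1],[0,0,7.7,0,0,0,-0.1],[0,0,7.7,0,0,0,-0.1],[0,0,7.7,0,0,0,-1],[0,0,7.7,0,0,0,-1],[0,0,7.7,0,0,0,-1],[0,0,7.7,0,0,0,-1],[0,0,7.7,0,0,0,-1],[0,0,7.7,0,0,0,-1]]])

```text
time_s: 10.12
position: [0.5886, -0.0668, 0.124]
tcp_rot: [[0.985, 0.173, 0.001], [0.173, -0.985, 0.001], [0.001, -0.001, -1.0]]
force: [-0.4, -0.3, 3.5]
opening: 0.136
grasp_force: 30.0
```

```bash
python3 -c "
from h import *
st();print(bot.read_state()['moment'])"
```

```text
t 10.125 pos [ 0.5886 -0.0668  0.124 ] yaz -80.0 F [-0.45 -0.28  3.5 ] Ftool [-0.48  0.2  -3.5 ] op 0.136 gf 30.00019080005586 q [-17.  36.  92.   0.  52.  63.]
[-0.03121891  0.17583038  0.03270879]
```

The bar is gripped, with the opening at 11.8 mm. Turning it 50° counterclockwise while following the rise.

>>> apply_moves(steps=[[[0,0,-0.02,0,0,-5,-1],[0,0,-0.05,0,0,-10,-1],[0,0,-0.07,0,0,-15,-1],[0,0,-0.1,0,0,-20,-1],[0,0,-0.12,0,0,-25,-1],[0,0,-0.15,0,0,-30,-1],[0,0,-0.17,0,0,-35,-1],[0,0,-0.2,0,0,-40,-1],[0,0,-0.22,0,0,-45,-1],[0,0,-0.24,0,0,-50,-1],[0,0,-0.24,0,0,-50,-1]]])

```text
time_s: 11.5
position: [0.5887, -0.067, 0.1264]
tcp_rot: [[0.501, 0.865, 0.001], [0.865, -0.501, 0.001], [0.001, 0.0, -1.0]]
force: [0.8, -0.7, 3.9]
opening: 0.136
grasp_force: 30.0
```

```bash
python3 -c "
from h import *
st();print(bot.read_state()['moment'])"
```

```text
t 11.5 pos [ 0.5887 -0.067   0.1264] yaz -30.1 F [ 0.77 -0.75  3.94] Ftool [-0.26  1.04 -3.94] op 0.136 gf 29.99993504025042 q [-17.  36.  92.   0.  52.  13.]
[-0.20190824  0.08357695  0.07527956]
```

>>> apply_moves(steps=[[[0,0,0,0,0,0,-0.3],[0,0,0,0,0,0,-0.3],[0,0,0,0,0,0,-0.3],[0,0,-5,0,0,0,-0.3],[0,0,-10,0,0,0,-0.3],[-6,0,-12,0,0,0,-0.3],[-12,0,-12,0,0,0,-0.3],[-18,0,-12,0,0,0,-0.3],[-20,0,-12,0,0,0,-0.3],[-20,0,-12,0,0,0,-0.3],[-20,0,-12,0,0,0,-0.3]]])

```text
time_s: 12.88
position: [0.4887, -0.2388, 0.2456]
tcp_rot: [[0.5, 0.866, -0.0], [0.866, -0.5, 0.002], [0.002, -0.001, -1.0]]
force: [0.2, 0.0, -0.1]
opening: 0.351
grasp_force: 0.0
```

Run:
```python
from h import *
st()
A=np.mean([bot.capture('top').astype(float) for _ in range(6)],0).astype(np.uint8)
B=np.mean([bot.capture('side').astype(float) for _ in range(6)],0).astype(np.uint8)
cv2.imwrite("pics/rawA.png",A);cv2.imwrite("pics/rawB.png",B)
a=cv2.resize(A[163:203,312:352],None,fx=10,fy=10,interpolation=cv2.INTER_CUBIC)
b=cv2.resize(B[178:238,315:355],None,fx=10,fy=10,interpolation=cv2.INTER_CUBIC)
a=cv2.copyMakeBorder(a,0,200,0,0,cv2.BORDER_CONSTANT)
cv2.imwrite("pics/c4.png",np.hstack([a,b]))
```

```text
t 12.875 pos [ 0.4887 -0.2388  0.2456] yaz -30.0 F [ 0.19  0.01 -0.11] Ftool [0.1  0.16 0.11] op 0.351 gf 0.0 q [-38.  23.  93.   0.  64.  -8.]
```

View pics/c4.png

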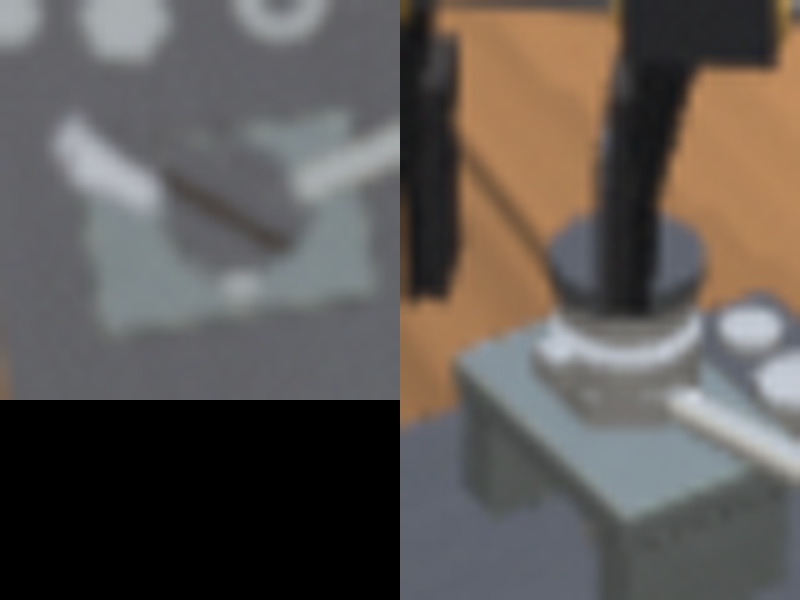

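Run:
```python
from h import *
def q(r,a,z): 
    a=np.radians(a);p=proj("top",np.array([AX[0]+r*np.cos(a),AX[1]+r*np.sin(a),z]));return ((p-[312,163]+.45)*10).round(0)
print("axis .06,.105,.149",q(0,0,.06),q(0,0,.105),q(0,0,.149))
print("bar ends az60",q(.023,60,.149),q(.023,240,.149),"ptr tip",q(.04,60,.1055))
for a in(56,60,64,68,72): print(a,"foot r24",q(.024,a,.061),"foot r50",q(.05,a,.061),"top r50",q(.05,a,.103),"r40",q(.04,a,.103))
# bright mask of the flag
A=cv2.imread("pics/rawA.png");h=cv2.cvtColor(A,cv2.COLOR_BGR2GRAY)
print(h[172:188,315:332])
print("bgr", A[175,318],A[177,320],A[179,323],A[181,326],"nut",A[164,324])
```

```text
axis .06,.105,.149 [227. 226.] [231. 208.] [235. 189.]
bar ends az60 [165. 148.] [306. 231.] ptr tip [113. 139.]
56 foot r24 [161. 181.] foot r50 [ 90. 132.] top r50 [ 90. 113.] r40 [118. 132.]
60 foot r24 [158. 185.] foot r50 [ 84. 142.] top r50 [ 83. 122.] r40 [113. 140.]
64 foot r24 [156. 190.] foot r50 [ 78. 152.] top r50 [ 78. 133.] r40 [108. 148.]
68 foot r24 [153. 195.] foot r50 [ 74. 162.] top r50 [ 73. 144.] r40 [104. 157.]
72 foot r24 [151. 201.] foot r50 [ 70. 173.] top r50 [ 68. 155.] r40 [101. 166.]
[[100  99  99 100 102 101 100 100 101  99 101  98  98 100 100 100  99]
 [101 101 101 103 107 103 101 100 100  99 100 101  99 101 100 101 101]
 [100 101 104 115 124 115 102 100 100  98 100 100  98  98 100 100  99]
 [100 103 115 137 151 134 112 100  98  97  99 100  98  98  99 101 101]
 [100 105 127 159 170 159 136 113  99  98  99  99  95  98 101 103 108]
 [100 108 136 166 175 177 166 143 118 103  98  99  96  98  98 102 107]
 [ 99 105 128 155 169 184 182 170 151 123 107 100  98 101 100  99 100]
 [ 99 103 115 138 165 185 188 185 176 158 137 117 105  97  95  97  98]
 [100  99 106 125 157 178 186 187 186 180 170 151 123  91  84  90  95]
 [ 99 100 102 112 135 157 168 175 181 185 184 174 147 105  77  78  85]
 [ 99  99 101 103 111 127 143 154 162 174 181 178 156 117  87  75  74]
 [ 99 100 100 101 103 113 131 138 142 153 163 164 148 119  97  88  81]
 [ 99  99  99  99 100 110 128 134 136 137 144 145 137 119 102  96  91]
 [ 98  99  99  99 101 112 131 134 135 134 136 136 129 115 103 100  98]
 [ 99  98  99  99 102 117 132 135 134 134 134 134 132 120 105  99  98]
 [ 99  98  99 100 102 114 129 133 133 133 134 135 133 127 113  99  98]]
bgr [144 137 135] [184 177 174] [183 176 173] [181 175 171] nut [179 176 172]
```

Run:
```python
from h import *
h=cv2.cvtColor(cv2.imread("pics/top0.png"),cv2.COLOR_BGR2GRAY)
print(h[172:188,315:332])
h=cv2.imread("pics/top0.png").astype(int); 
# lit-aluminium mask on bluish excess vs bridge
A=cv2.resize(cv2.imread("pics/top0.png")[168:193,310:335],None,fx=16,fy=16,interpolation=cv2.INTER_CUBIC)
for a,c in((60,(0,0,255)),(66,(0,255,0)),(72,(255,0,0)),(78,(255,255,0))):
    for zz in(.061,.103):
      for r in(.03,.04,.05):
        t=np.radians(a);p=proj("top",np.array([AX[0]+r*np.cos(t),AX[1]+r*np.sin(t),zz]));u=(p-[310,168]+.45)*16
        cv2.circle(A,tuple(int(x) for x in u),3 if zz>.1 else 6,c,1)
B=cv2.resize(cv2.imread("pics/rawA.png")[168:193,310:335],None,fx=16,fy=16,interpolation=cv2.INTER_CUBIC)
cv2.imwrite("pics/c5.png",np.hstack([A,B]))
```

```text
[[ 98  93  94  95  98  97  94  92  95  94  95  95  94  94  95  92  88]
 [ 96  94  94  96 102  96  96  96  93  97  96  95  93  92  94  94  89]
 [ 95  95  95 109 117 108 102  96  93  94  94  95  96  94  98  94  94]
 [ 93  96 107 132 141 127 108  95  98  95  94  95  93  96  98  99  98]
 [ 93 101 121 151 164 151 130 109 100 100 100  97  98 100 107 111 104]
 [ 96 103 131 158 167 170 158 139 128 125 123 116 110 114 120 120 110]
 [ 96 100 123 148 163 177 176 170 160 157 150 139 131 126 123 113 101]
 [ 93  95 108 132 158 177 180 179 177 176 169 163 150 133 118 102  94]
 [ 94  90 103 121 152 171 178 180 182 181 179 178 163 139 108  97  91]
 [ 93  94  97 106 130 151 162 168 174 181 179 178 164 134 105  96  94]
 [ 92  94  93  97 106 123 137 148 156 166 174 174 157 123 100  95  91]
 [ 94  94  94  96  97 108 124 131 136 145 153 157 141 118  98  94  93]
 [ 95  95  92  94  92 103 121 128 128 131 137 140 131 109  98  94  93]
 [ 92  96  90  94  96 106 126 128 128 130 130 130 122 111  98  96  92]
 [ 93  96  96  95  96 107 128 130 130 128 129 130 125 115 100  96  95]
 [ 92  92  96  94  97 112 124 129 129 128 128 128 126 118 100  94  93]]
```

View pics/c5.png

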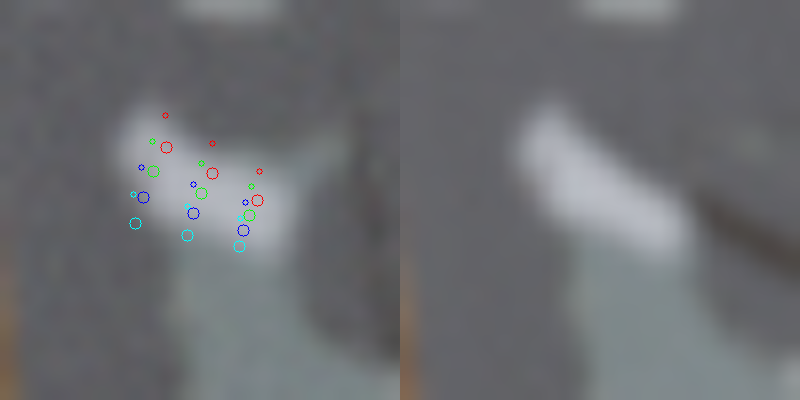

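```bash
cat > fit.py <<'E'
from h import *
from scipy.optimize import minimize
U0,V0,W,H,S=311,168,30,32,8
Y=np.radians(9)
def fit(f,ptr,dz):
    g=cv2.cvtColor(cv2.imread(f),cv2.COLOR_BGR2GRAY).astype(float)[V0:V0+H,U0:U0+W]
    M=np.ones((H,W));M[:,25:]=0; M[22:,18:]=0; M[:6,:]=np.where(np.arange(W)>13,0,1)  # leave out nuts, lever, washer key
    def render(p):
        az,ri,ro,zf,dx,dy,vb,vbr,vf,vu,s=p
        im=np.full((H*S,W*S),vb)
        def poly(P,v):
            u=np.array([proj("top",np.array([*(q[:2]+AX+[dx,dy]),q[2]])) for q in P])
            cv2.fillPoly(im,[np.round((u-[U0,V0]+.5)*S*16).astype(np.int32)],v,shift=4)
        R=lambda a:np.array([[np.cos(a),-np.sin(a)],[np.sin(a),np.cos(a)]])
        def quad(a,x0,x1,w,z): return [np.r_[R(a)@[x,y],z] for x,y in((x0,-w),(x1,-w),(x1,w),(x0,w))]
        poly(quad(Y,-.028,.028,.042,.06),vbr)
        a=np.radians(az)
        poly(quad(a,ri,ro,.006,zf),vf)
        r=ro-.001
        poly([np.r_[R(a)@[r,y],z] for y,z in((-.006,zf),(.006,zf),(.006,.103),(-.006,.103))],vu)
        poly(quad(a,ro-.002,ro,.006,.103),vf)
        t=np.linspace(0,2*np.pi,60); poly([np.array([.02*np.cos(b),.02*np.sin(b),.103+dz]) for b in t],vb)
        poly(quad(np.radians(ptr),.0,.04,.004,.103+dz),vb)
        return cv2.resize(cv2.GaussianBlur(im,(0,0),abs(s)*S+.1),(W,H),interpolation=cv2.INTER_AREA)
    c=lambda p:(M*(render(p)-g)**2).sum()
    best=None
    for a0 in(62,68,74):
        x0=np.array([a0,.025,.052,.062,0,0,96,130,180,160,.6])
        sim=np.vstack([x0]+[x0+np.eye(11)[i]*d for i,d in enumerate([4,.004,.003,.002,.002,.002,4,4,5,10,.2])])
        r=minimize(c,x0,method="Nelder-Mead",options=dict(initial_simplex=sim,maxfev=2500,xatol=1e-4,fatol=.5))
        if best is None or r.fun<best.fun: best=r
        print(a0,r.x.round(4),"rms",np.sqrt(r.fun/M.sum()).round(2))
    d=(M*(render(best.x)-g)).round().astype(int); return d
if __name__=="__main__":
    fit("pics/top0.png",10,0); d=fit("pics/rawA.png",60,.0024); print(d[4:20,3:20])
E
python3 fit.py
```

```text
Traceback (most recent call last):
  File "fit.py", line 35, in <module>
    fit("pics/top0.png",10,0); d=fit("pics/rawA.png",60,.0024); print(d[4:20,3:20])
    ~~~^^^^^^^^^^^^^^^^^^^^^^
  File "fit.py", line 30, in fit
    r=minimize(c,x0,method="Nelder-Mead",options=dict(initial_simplex=sim,maxfev=2500,xatol=1e-4,fatol=.5))
  File "fit.py", line 25, in <lambda>
    c=lambda p:(M*(render(p)-g)**2).sum()
                   ~~~~~~^^^
  File "fit.py", line 22, in render
    t=np.linspace(0,2*np.pi,60); poly([np.array([.02*np.cos(b),.02*np.sin(b),.103+dz]) for b in t],vb)
                                 ~~~~^^^^^^^^^^^^^^^^^^^^^^^^^^^^^^^^^^^^^^^^^^^^^^^^^^^^^^^^^^^^^^^^^
  File "fit.py", line 12, in poly
    u=np.array([proj("top",np.array([*(q[:2]+AX+[dx,dy]),q[2]])) for q in P])
                ~~~~^^^^^^^^^^^^^^^^^^^^^^^^^^^^^^^^^^^^^^^^^^^^
  File "h.py", line 12, in proj
    c=bot.camera_model(n);K=np.array(c["intrinsics"]);x=np.array(c["R"])@X+np.array(c["t"])
ValueError: time passes only in moves, steps and waits
```

```bash
sed -i 's/^def ray/import functools\n@functools.cache\ndef cm(n): return bot.camera_model(n)\ndef ray/; s/c=bot.camera_model(n)/c=cm(n)/' h.py; python3 fit.py; python3 -c "
from h import *
st()"
```

```text
62 [6.450960e+01 1.970000e-02 5.330000e-02 6.280000e-02 5.000000e-04
 9.000000e-04 9.429630e+01 1.267638e+02 1.811129e+02 1.660658e+02
 7.564000e-01] rms 5.24
68 [6.481360e+01 2.240000e-02 5.370000e-02 6.320000e-02 5.000000e-04
 5.000000e-04 9.423060e+01 1.269938e+02 1.826469e+02 1.614848e+02
 7.977000e-01] rms 5.2
74 [6.475980e+01 2.240000e-02 5.390000e-02 6.420000e-02 3.000000e-04
 3.000000e-04 9.398320e+01 1.281030e+02 1.825116e+02 1.609122e+02
 8.936000e-01] rms 5.25
62 [6.464310e+01 1.630000e-02 5.420000e-02 6.190000e-02 6.000000e-04
 5.000000e-04 9.793590e+01 1.322457e+02 1.822376e+02 1.559936e+02
 7.944000e-01] rms 6.53
68 [6.518880e+01 1.770000e-02 5.360000e-02 6.170000e-02 1.300000e-03
 1.000000e-03 9.848340e+01 1.318802e+02 1.841476e+02 1.586597e+02
 7.264000e-01] rms 6.45
74 [6.511110e+01 2.380000e-02 5.370000e-02 6.090000e-02 1.100000e-03
 5.000000e-04 9.808790e+01 1.330301e+02 1.819467e+02 1.608379e+02
 7.171000e-01] rms 6.48
[[ -1  -2  -1   0  -1  -3  -2  -1  -2  -3  -1   0   0   0   0   0   0]
 [ -2  -3  -2  -2   2   1  -1  -2  -2  -2  -1   0   0   0   0   0   0]
 [ -2
[... 433 characters left out ...]
0   0  -4 -14 -14 -10  -6  -4  -1  -1   0   5  17  16   9]
 [ -1  -1  -1  -3  -9 -17 -18 -13  -9  -6  -5  -3   2   8  15  24  21]
 [ -1  -1  -1  -2  -3  -2  -1  -7 -10  -8  -9  -7   0   6   6  14  24]
 [ -1  -1  -2  -1  -2   4   9   0  -5  -5 -10 -10  -2   4   0   4  11]
 [ -1  -1  -1  -1   0   5  10   2  -2  -4  -4  -8  -4  -1  -5  -2   3]
 [ -1   0  -1  -1   0   2   6  -2  -2  -3  -2  -4  -4  -1  -2  -2  -1]
 [ -2  -1   0  -1   0   0  -2  -4  -3  -2  -2  -2  -2  -3  -1   0   0]
 [ -1  -1   0  -1  -1  -1  -1  -2  -1  -1  -1  -2  -3  -2  -1   0   4]]
t 13.475 pos [ 0.4882 -0.24    0.2458] yaz -30.0 F [ 0.78  0.34 -0.24] Ftool [0.69 0.51 0.24] op 0.346 gf 0.0 q [-38.  23.  93.   0.  64.  -8.]
```

The fit puts the flag at 65° ±1 in both pictures, and the pointer stands at 60°. I'll grip again and turn 5° more.

>>> apply_moves(steps=[[[6,0,0,0,0,0,-0.3],[12,0,0,0,0,0,-0.3],[18,0,0,0,0,0,-0.3],[20,0,0,0,0,0,-0.3],[20,0,0,0,0,0,-0.3],[20,0,5,0,0,0,-0.3],[20,0,9,0,0,0,-0.3],[20,0,12,0,0,0,-0.3],[20,0,12,0,0,0,-0.3],[20,0,12,0,0,0,-1],[20,0,12,0,0,0,-1],[20,0,12,0,0,0,-1],[20,0,12,0,0,0,-1],[20,0,12,0,0,-2,-1],[20,0,11.98,0,0,-4,-1],[20,0,11.98,0,0,-5,-1],[20,0,11.98,0,0,-5,-1],[20,0,11.98,0,0,-5,-1]]])

```text
time_s: 15.72
position: [0.589, -0.067, 0.1276]
tcp_rot: [[0.423, 0.906, 0.002], [0.906, -0.423, 0.0], [0.001, 0.002, -1.0]]
force: [-1.0, -0.0, 6.2]
opening: 0.132
grasp_force: 30.0
```

```bash
python3 -c "
from h import *
st();print(bot.read_state()['moment'])
fr=([.588,-.0672,.2],-25)
print(delta(*lev(-65,.2),frm=fr))"
```

```text
t 15.725 pos [ 0.589  -0.067   0.1276] yaz -25.0 F [-0.99 -0.02  6.21] Ftool [-0.42 -0.88 -6.21] op 0.132 gf 30.0012256228365 q [-17.  36.  92.   0.  52.   8.]
[-0.24901109  0.31188908 -0.10729817]
[ -5.46   6.51   0.     0.     0.   -50.  ]
```

Pointer set at 65°. I'll release, rise, and return to the lever post.

>>> apply_moves(steps=[[[0,0,0,0,0,0,-0.3],[0,0,0,0,0,0,-0.3],[0,0,0,0,0,0,-0.3],[0,0,-4,0,0,0,-0.3],[0,0,-7.4,0,0,0,-0.3],[-5.46,6.51,-7.4,0,0,-50,-0.3],[-5.46,6.51,-7.4,0,0,-50,-0.3],[-5.46,6.51,-7.4,0,0,-50,-0.3],[-5.46,6.51,-7.4,0,0,-50,-0.3],[-5.46,6.51,-7.4,0,0,-50,-0.3],[-5.46,6.51,-7.4,0,0,-50,-0.3],[-5.46,6.51,-7.4,0,0,-50,-0.3],[-5.46,6.51,-7.4,0,0,-50,-0.3]]])

```text
time_s: 17.35
position: [0.6241, -0.1438, 0.2]
tcp_rot: [[-0.421, 0.907, -0.0], [0.907, 0.421, 0.001], [0.001, 0.0, -1.0]]
force: [-0.3, -0.4, 0.3]
opening: 0.35
grasp_force: 0.0
```

Run:
```python
from h import *
st();print(delta(*lev(-65,.101)))
B=bot.capture('side');A=bot.capture('top')
a=cv2.resize(A[158:218,305:365],None,fx=6,fy=6,interpolation=cv2.INTER_CUBIC)
b=cv2.resize(B[150:250,300:370],None,fx=6,fy=6,interpolation=cv2.INTER_CUBIC)
a=cv2.copyMakeBorder(a,0,240,0,0,cv2.BORDER_CONSTANT)
cv2.imwrite("pics/c6.png",np.hstack([a,b]))
```

```text
t 17.35 pos [ 0.6241 -0.1438  0.2   ] yaz 24.9 F [-0.28 -0.45  0.3 ] Ftool [-0.29 -0.44 -0.3 ] op 0.35 gf 0.0 q [-23.  34.  82.   0.  65. -48.]
[-0.04 -0.04  9.9   0.03 -0.08 -0.08]
```

View pics/c6.png

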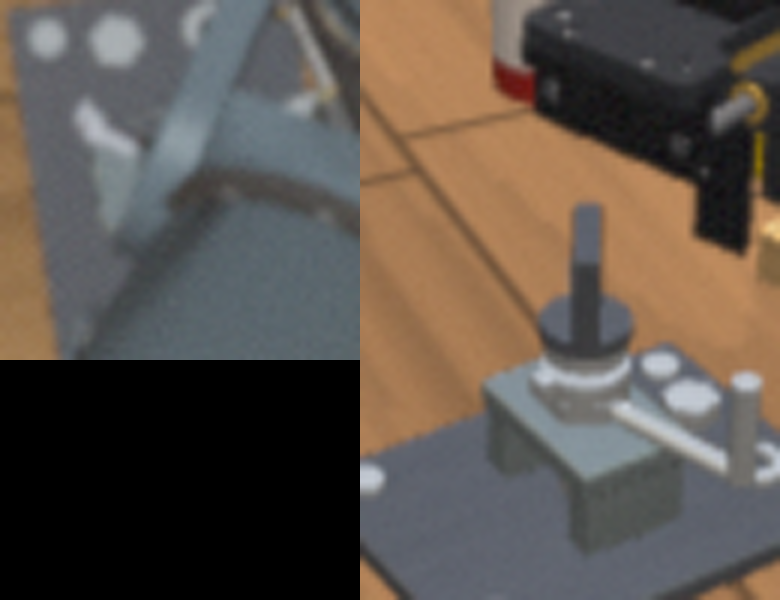

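The bar is seen edge-on at (587,290), and the post top is at (745,382) in the crop. I'll check the post position before going down.

Run:
```python
from h import *
for z in(.115,.12,.124):
    P=atz("side",300+385/6-.4,150+382/6-.4,z);d=P[:2]-AX;print(z,P.round(4),np.linalg.norm(d).round(4),np.degrees(np.arctan2(d[1],d[0])).round(1))
fr=lev(-65,.101)
for d in(-4,-8,-12,-16,-20):print(d,delta(*lev(-65+d,.101),frm=fr))
```

```text
0.115 [ 0.6213 -0.1447  0.115 ] 0.0843 -66.7
0.12 [ 0.6179 -0.1507  0.12  ] 0.0887 -70.3
0.124 [ 0.6151 -0.1556  0.124 ] 0.0925 -72.9
-4 [ 0.02 -0.59  0.    0.    0.    4.  ]
-8 [ 0.08 -1.18  0.    0.    0.    8.  ]
-12 [ 0.19 -1.77  0.    0.    0.   12.  ]
-16 [ 0.33 -2.34  0.    0.    0.   16.  ]
-20 [ 0.51 -2.91  0.    0.    0.   20.  ]
```

>>> apply_moves(steps=[[[0,0,4,0,0,0,-0.3],[0,0,6,0,0,0,-0.3]]])

```text
time_s: 17.7
position: [0.6232, -0.1434, 0.1385]
tcp_rot: [[-0.422, 0.907, -0.002], [0.907, 0.422, 0.002], [0.003, -0.001, -1.0]]
force: [0.5, 0.2, 1.0]
opening: 0.348
grasp_force: 0.0
```

>>> apply_moves(steps=[[[0,0,3,0,0,0,-0.3],[0,0,4.1,0,0,0,-0.3],[0,0,4.1,0,0,0,-0.6],[0,0,4.1,0,0,0,-0.6],[0,0,4.1,0,0,0,-0.6],[0,0,4.1,0,0,0,-0.6]]])

```text
time_s: 18.45
position: [0.6246, -0.1439, 0.1]
tcp_rot: [[-0.422, 0.907, 0.001], [0.907, 0.422, 0.001], [0.0, 0.002, -1.0]]
force: [-0.7, -0.1, -0.5]
opening: 0.199
grasp_force: 0.0
```

```bash
python3 -c "
from h import *
st()"
```

```text
t 18.45 pos [ 0.6246 -0.1439  0.1   ] yaz 25.0 F [-0.71 -0.11 -0.52] Ftool [ 0.2  -0.69  0.52] op 0.199 gf 0.0 q [-23.  41.  86.   0.  53. -48.]
```

>>> apply_moves(steps=[[[0.02,-0.59,0,0,0,4,-0.6],[0.08,-1.18,0,0,0,8,-0.6],[0.19,-1.77,0,0,0,12,-0.6],[0.33,-2.34,0,0,0,16,-0.6],[0.51,-2.91,0,0,0,20,-0.6]]])

```text
time_s: 19.08
position: [0.5964, -0.1517, 0.0999]
tcp_rot: [[-0.084, 0.996, 0.002], [0.996, 0.084, 0.001], [0.0, 0.002, -1.0]]
force: [0.1, 0.9, 0.0]
opening: 0.203
grasp_force: 0.5
```

```bash
python3 -c "
from h import *
st()"
```

```text
t 19.075 pos [ 0.5964 -0.1517  0.0999] yaz 4.8 F [0.08 0.94 0.  ] Ftool [0.93 0.16 0.  ] op 0.203 gf 0.4628780350321904 q [-25.  39.  90.   0.  51. -30.]
```

>>> apply_moves(steps=[[[0.02,-0.59,0,0,0,4,-0.6],[0.08,-1.18,0,0,0,8,-0.6],[0.19,-1.77,0,0,0,12,-0.6],[0.33,-2.34,0,0,0,16,-0.6],[0.51,-2.91,0,0,0,20,-0.6]]])

```text
time_s: 19.7
position: [0.5671, -0.1493, 0.0999]
tcp_rot: [[0.262, 0.965, 0.003], [0.965, -0.262, 0.0], [0.001, 0.003, -1.0]]
force: [1.1, -0.3, 0.4]
opening: 0.201
grasp_force: 0.5
```

```bash
python3 -c "
from h import *
st()"
```

```text
t 19.7 pos [ 0.5671 -0.1493  0.0999] yaz -15.2 F [ 1.08 -0.31  0.45] Ftool [-0.01  1.13 -0.45] op 0.201 gf 0.4664257069816813 q [-26.  38.  94.   0.  48. -11.]
```

>>> apply_moves(steps=[[[0.02,-0.59,0,0,0,4,-0.6],[0.08,-1.18,0,0,0,8,-0.6],[0.19,-1.77,0,0,0,12,-0.6],[0.33,-2.34,0,0,0,16,-0.6],[0.51,-2.91,0,0,0,20,-0.6]]])

```text
time_s: 20.32
position: [0.5403, -0.137, 0.0999]
tcp_rot: [[0.576, 0.817, 0.003], [0.817, -0.576, -0.0], [0.001, 0.002, -1.0]]
force: [0.9, -0.9, 1.8]
opening: 0.201
grasp_force: 0.5
```

```bash
python3 -c "
from h import *
st()"
```

```text
t 20.325 pos [ 0.5403 -0.137   0.0999] yaz -35.2 F [ 0.85 -0.85  1.78] Ftool [-0.2   1.19 -1.77] op 0.201 gf 0.4702873431961052 q [-26.  36.  98.   0.  45.   9.]
```

>>> apply_moves(steps=[[[0.02,-0.59,0,0,0,4,-0.6],[0.08,-1.18,0,0,0,8,-0.6],[0.19,-1.77,0,0,0,12,-0.6],[0.33,-2.34,0,0,0,16,-0.6],[0.51,-2.91,0,0,0,20,-0.6]]])

```text
time_s: 20.95
position: [0.5194, -0.116, 0.0999]
tcp_rot: [[0.821, 0.571, 0.003], [0.571, -0.821, -0.0], [0.002, 0.002, -1.0]]
force: [0.2, -1.1, 1.2]
opening: 0.2
grasp_force: 0.5
```

```bash
python3 -c "
from h import *
st()"
```

```text
t 20.95 pos [ 0.5194 -0.116   0.0999] yaz -55.2 F [ 0.19 -1.07  1.15] Ftool [-0.45  0.99 -1.15] op 0.2 gf 0.47203726979205385 q [-25.  35. 102.   0.  43.  30.]
```

>>> apply_moves(steps=[[[0.02,-0.59,0,0,0,4,-0.6],[0.08,-1.18,0,0,0,8,-0.6],[0.13,-1.48,0,0,0,10,-0.6],[0.13,-1.48,0,0,0,10,-0.6]]])

```text
time_s: 21.45
position: [0.5119, -0.1031, 0.0999]
tcp_rot: [[0.906, 0.423, 0.002], [0.423, -0.906, 0.0], [0.002, 0.001, -1.0]]
force: [1.0, -1.8, 0.7]
opening: 0.198
grasp_force: 0.6
```

```bash
python3 -c "
from h import *
st();print(lev(-155,.1))"
```

```text
t 21.45 pos [ 0.5119 -0.1031  0.0999] yaz -65.0 F [ 1.   -1.75  0.71] Ftool [ 0.17  2.01 -0.71] op 0.198 gf 0.6121513748075813 q [-24.  34. 104.   0.  42.  41.]
([np.float64(0.5109638381018847), np.float64(-0.10312255224795946), 0.1], -65)
```

>>> apply_moves(steps=[[[0.02,-0.59,0,0,0,4,-0.6],[0.08,-1.18,0,0,0,8,-0.6],[0.13,-1.48,0,0,0,10,-0.6],[0.13,-1.48,0,0,0,10,-0.6]]])

```text
time_s: 21.95
position: [0.5068, -0.0893, 0.0997]
tcp_rot: [[0.966, 0.259, 0.002], [0.259, -0.966, 0.0], [0.002, 0.0, -1.0]]
force: [0.4, -2.0, 1.7]
opening: 0.201
grasp_force: 1.1
```

```bash
python3 -c "
from h import *
st()"
```

```text
t 21.95 pos [ 0.5068 -0.0893  0.0997] yaz -75.0 F [ 0.45 -2.    1.68] Ftool [-0.08  2.05 -1.68] op 0.201 gf 1.0941990031278692 q [-22.  34. 105.   0.  42.  52.]
```

>>> apply_moves(steps=[[[0.02,-0.59,0,0,0,4,-0.6],[0.08,-1.18,0,0,0,8,-0.6],[0.13,-1.48,0,0,0,10,-0.6],[0.13,-1.48,0,0,0,10,-0.6]]])

```text
time_s: 22.45
position: [0.5041, -0.0747, 0.0996]
tcp_rot: [[0.996, 0.088, 0.001], [0.088, -0.996, 0.0], [0.001, -0.0, -1.0]]
force: [0.9, -2.6, 2.3]
opening: 0.199
grasp_force: 1.5
```

```bash
python3 -c "
from h import *
st()"
```

```text
t 22.45 pos [ 0.5041 -0.0747  0.0996] yaz -85.0 F [ 0.86 -2.61  2.3 ] Ftool [ 0.63  2.68 -2.3 ] op 0.199 gf 1.5347982398816384 q [-21.  34. 105.   0.  41.  64.]
```

>>> apply_moves(steps=[[[0.02,-0.59,0,0,0,4,-0.6],[0.08,-1.18,0,0,0,8,-0.6],[0.13,-1.48,0,0,0,10,-0.6],[0.13,-1.48,0,0,0,10,-0.6]]])

```text
time_s: 22.95
position: [0.5039, -0.0597, 0.0995]
tcp_rot: [[0.996, -0.086, 0.001], [-0.086, -0.996, 0.0], [0.001, -0.001, -1.0]]
force: [-0.2, -5.0, 3.6]
opening: 0.197
grasp_force: 2.0
```

```bash
python3 -c "
from h import *
st();print(bot.read_state()['moment'])"
```

```text
t 22.95 pos [ 0.5039 -0.0597  0.0995] yaz -94.9 F [-0.25 -5.02  3.65] Ftool [ 0.19  5.02 -3.65] op 0.197 gf 1.9678099150769413 q [-19.  33. 106.   0.  41.  75.]
[-0.77024213  0.14633041  0.00544649]
```

>>> apply_moves(steps=[[[0,0,0,0,0,0,-0.6]]])

```text
time_s: 23.08
position: [0.5039, -0.0597, 0.0994]
tcp_rot: [[0.996, -0.087, 0.001], [-0.087, -0.996, 0.001], [0.001, -0.001, -1.0]]
force: [0.1, -4.0, 3.4]
opening: 0.2
grasp_force: 2.1
```

```bash
python3 -c "
from h import *
st();print(lev(-185,.1))"
```

```text
t 23.075 pos [ 0.5039 -0.0597  0.0994] yaz -95.0 F [ 0.08 -4.04  3.35] Ftool [ 0.43  4.02 -3.35] op 0.2 gf 2.123015325050801 q [-19.  33. 106.   0.  41.  75.]
([np.float64(0.5033234506622016), np.float64(-0.05979176186644907), 0.1], -95)
```

>>> apply_moves(steps=[[[0.02,-0.59,0,0,0,4,-0.6],[0.08,-1.18,0,0,0,8,-0.6],[0.13,-1.48,0,0,0,10,-0.6],[0.13,-1.48,0,0,0,10,-0.6]]])

```text
time_s: 23.58
position: [0.5062, -0.0448, 0.0993]
tcp_rot: [[0.966, -0.258, 0.0], [-0.258, -0.966, 0.001], [0.0, -0.001, -1.0]]
force: [-0.0, -5.3, 3.4]
opening: 0.199
grasp_force: 2.1
```

>>> apply_moves(steps=[[[0,0,0,0,0,0,-0.6]]])

```text
time_s: 23.7
position: [0.5061, -0.0448, 0.0992]
tcp_rot: [[0.966, -0.259, 0.0], [-0.259, -0.966, 0.001], [-0.0, -0.001, -1.0]]
force: [0.3, -3.9, 3.5]
opening: 0.201
grasp_force: 2.2
```

>>> apply_moves(steps=[[[0,0,0,0,0,0,-0.6]]])

```text
time_s: 23.82
position: [0.5062, -0.0448, 0.0992]
tcp_rot: [[0.966, -0.259, 0.0], [-0.259, -0.966, 0.001], [-0.0, -0.001, -1.0]]
force: [0.7, -4.3, 3.1]
opening: 0.199
grasp_force: 2.3
```

```bash
python3 -c "
from h import *
st();print(bot.read_state()['tau'])"
```

```text
t 23.825 pos [ 0.5062 -0.0448  0.0992] yaz -105.0 F [ 0.7  -4.32  3.11] Ftool [ 1.79  3.98 -3.12] op 0.199 gf 2.278321272460744 q [-18.  34. 105.   0.  41.  87.]
[ 2.39218779e+00 -3.66201103e+01 -7.92582661e+00  9.25086457e-01
  4.25867597e-01  8.88492475e-03]
```

>>> apply_moves(steps=[[[0,0,-0.4,0,0,0,-0.6],[0,0,-0.4,0,0,0,-0.6]]])

```text
time_s: 24.08
position: [0.505, -0.0444, 0.1028]
tcp_rot: [[0.966, -0.259, -0.003], [-0.259, -0.966, 0.002], [-0.003, -0.001, -1.0]]
force: [-0.5, -5.0, -1.4]
opening: 0.199
grasp_force: 2.5
```

>>> apply_moves(steps=[[[0,0,0,0,0,0,-0.6]]])

```text
time_s: 24.2
position: [0.505, -0.0444, 0.1028]
tcp_rot: [[0.966, -0.259, -0.003], [-0.259, -0.966, 0.002], [-0.003, -0.001, -1.0]]
force: [-1.7, -6.2, -0.1]
opening: 0.204
grasp_force: 2.5
```

>>> apply_moves(steps=[[[0.01,-0.44,0,0,0,3,-0.6],[0.05,-0.89,0,0,0,6,-0.6]]])

```text
time_s: 24.45
position: [0.5077, -0.0362, 0.1029]
tcp_rot: [[0.933, -0.36, -0.003], [-0.36, -0.933, 0.001], [-0.003, -0.0, -1.0]]
force: [-1.5, -6.2, 0.5]
opening: 0.199
grasp_force: 3.2
```

>>> apply_moves(steps=[[[0,0,0,0,0,0,-0.6]]])

```text
time_s: 24.58
position: [0.5078, -0.0358, 0.103]
tcp_rot: [[0.933, -0.359, -0.002], [-0.359, -0.933, 0.002], [-0.003, -0.001, -1.0]]
force: [-0.4, -5.1, 0.3]
opening: 0.202
grasp_force: 2.4
```

>>> apply_moves(steps=[[[0,0,0,0,0,0,-0.6]]])

```text
time_s: 24.7
position: [0.5079, -0.0359, 0.103]
tcp_rot: [[0.933, -0.359, -0.002], [-0.359, -0.933, 0.002], [-0.003, -0.001, -1.0]]
force: [-1.4, -4.9, 1.3]
opening: 0.201
grasp_force: 2.3
```

```bash
python3 -c "
from h import *
st();print(lev(-201,.104))
B=bot.capture('side');crop(B,280,140,110,110,5,'s7.png')"
```

```text
t 24.7 pos [ 0.5079 -0.0359  0.103 ] yaz -111.0 F [-1.37 -4.94  1.29] Ftool [ 0.49  5.1  -1.3 ] op 0.201 gf 2.3359708150383085 q [-17.  33. 105.   0.  42.  94.]
([np.float64(0.5086456637477378), np.float64(-0.03673872428864945), 0.104], -111)
```

View pics/s7.png

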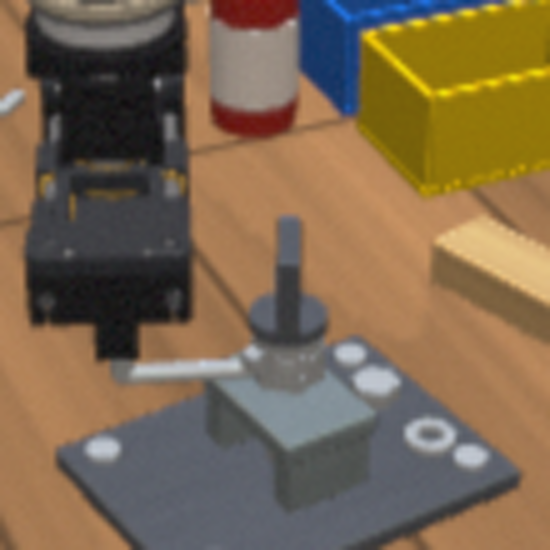

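>>> apply_moves(steps=[[[0,-0.22,0,0,0,1.5,-0.6]]])

```text
time_s: 24.88
position: [0.5086, -0.0342, 0.103]
tcp_rot: [[0.923, -0.384, -0.002], [-0.384, -0.923, 0.001], [-0.003, -0.0, -1.0]]
force: [-1.2, -5.9, 0.7]
opening: 0.2
grasp_force: 3.3
```

```bash
python3 -c "
from h import *
st()"
```

```text
t 24.875 pos [ 0.5086 -0.0342  0.103 ] yaz -112.6 F [-1.15 -5.9   0.73] Ftool [ 1.2   5.89 -0.73] op 0.2 gf 3.3310831541894004 q [-16.  33. 105.   0.  42.  96.]
```

>>> apply_moves(steps=[[[0,-0.22,0,0,0,1.5,-0.6]]])

```text
time_s: 25.0
position: [0.5094, -0.0322, 0.103]
tcp_rot: [[0.913, -0.408, -0.003], [-0.408, -0.913, 0.001], [-0.003, 0.0, -1.0]]
force: [-2.2, -6.6, 1.7]
opening: 0.205
grasp_force: 3.2
```

```bash
python3 -c "
from h import *
st()"
```

```text
t 25.0 pos [ 0.5094 -0.0322  0.103 ] yaz -114.1 F [-2.25 -6.6   1.7 ] Ftool [ 0.63  6.94 -1.7 ] op 0.205 gf 3.2301189185818657 q [-16.  33. 105.   0.  42.  98.]
```

>>> apply_moves(steps=[[[0,0,0,0,0,0,-0.6]]])

```text
time_s: 25.12
position: [0.5095, -0.032, 0.1031]
tcp_rot: [[0.913, -0.407, -0.002], [-0.407, -0.913, 0.001], [-0.003, -0.0, -1.0]]
force: [-1.4, -5.7, 1.3]
opening: 0.2
grasp_force: 2.9
```

```bash
python3 -c "
from h import *
st()"
```

```text
t 25.125 pos [ 0.5095 -0.032   0.1031] yaz -114.0 F [-1.41 -5.67  1.31] Ftool [ 1.02  5.75 -1.31] op 0.2 gf 2.9428922367515042 q [-16.  33. 105.   0.  42.  98.]
```

The push while moving is about 6.4 N, inside the asked range. I'll back off, open, rise clear, and check.

>>> apply_moves(steps=[[[0,0.25,0,0,0,0,-0.6],[0,0.25,0,0,0,0,-0.3],[0,0.25,0,0,0,0,-0.3],[0,0.25,0,0,0,0,-0.3],[0,0.25,-4,0,0,0,-0.3],[0,0.25,-9,0,0,0,-0.3],[0,0.25,-14,0,0,0,-0.3],[-6,0.25,-16,0,0,0,-0.3],[-12,0.25,-16,0,0,0,-0.3],[-12,6,-16,0,0,0,-0.3],[-12,12,-16,0,0,0,-0.3],[-12,18,-16,0,0,0,-0.3],[-12,20,-16,0,0,0,-0.3],[-12,20,-16,0,0,0,-0.3]]])

```text
time_s: 26.88
position: [0.3191, -0.167, 0.2632]
tcp_rot: [[0.912, -0.411, 0.0], [-0.411, -0.912, 0.001], [-0.0, -0.001, -1.0]]
force: [-0.0, 0.4, 1.0]
opening: 0.348
grasp_force: 0.0
```

Run:
```python
from h import *
st()
A=np.mean([bot.capture('top').astype(float) for _ in range(4)],0).astype(np.uint8);cv2.imwrite("pics/rawF.png",A)
import fit
h=cv2.cvtColor(A,cv2.COLOR_BGR2GRAY);print(h[172:188,315:332])
fit.fit("pics/rawF.png",65,.0027)
```

```text
t 26.875 pos [ 0.3191 -0.167   0.2632] yaz -114.3 F [-0.02  0.36  0.97] Ftool [-0.17 -0.32 -0.97] op 0.348 gf 0.0 q [-46.   7. 115.   0.  59.  69.]
[[ 97  98  98  96  98  98  96  95  98  96  99  97  97  96  96  96  96]
 [ 98  96  98 101 103 101  99  95  96  96  97  97  95  95  97  97  98]
 [ 98  97 100 112 122 113 100  97  96  98  97  98  96  97  98  97  97]
 [ 96  99 112 134 148 131 109 100  98  97  97  96  96  97  99 100 100]
 [ 98 101 124 155 167 155 132 108  99  97  95  96  96  96 102 104 112]
 [ 98 105 131 162 172 173 157 125 103  95  96  99  99  96 101 106 111]
 [ 97 103 126 152 166 179 170 141 110 100  97 101 102  99  97  97 100]
 [ 96  99 110 134 162 179 177 159 136 117 108 101  97  97  94  92  96]
 [ 97  97 101 122 153 174 179 174 166 157 145 122 100  85  84  88  91]
 [ 95  97  98 109 131 153 164 169 173 175 171 154 125  88  75  76  84]
 [ 96  97  98 100 110 125 140 150 157 170 174 167 141 104  78  70  73]
 [ 95  97  97  98  99 109 126 134 139 148 159 159 142 112  91  80  74]
 [ 95  97  96  98  96 106 125 131 132 133 139 142 134 116  99  91  87]
 [ 95  96  96  98  98 110 127 132 130 131 132 132 129 117 103  97  95]
 [ 96  97  97  95 100 112 129 131 131 132 130 133 130 122 107  98  98]
 [ 96  96  96  97  98 110 125 131 129 130 130 131 131 127 112  97  94]]
62 [6.512060e+01 2.270000e-02 5.360000e-02 6.030000e-02 1.100000e-03
 4.000000e-04 9.639220e+01 1.293538e+02 1.834534e+02 1.618873e+02
 7.634000e-01] rms 8.4
68 [6.529320e+01 2.410000e-02 5.350000e-02 6.180000e-02 9.000000e-04
 5.000000e-04 9.670710e+01 1.296384e+02 1.826036e+02 1.602794e+02
 7.525000e-01] rms 8.44
74 [ 6.540570e+01  2.430000e-02  5.450000e-02  6.240000e-02  7.000000e-04
 -2.000000e-04  9.611610e+01  1.302024e+02  1.835947e+02  1.608308e+02
  7.902000e-01] rms 8.41
```

```bash
python3 -c "
from rig import bot
print(bot.hand_in())"
```

```text
the job is handed in; nothing more can be done
None
```

I loosened the nut, set the pointer to the flag (65° ±1°, measured from the pictures), tightened the lever again to about 6.4 N at the post, and handed the job in at about 27 s; no verdict came back.

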